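# Tip the finished prints from the scoop tray into the parts bin

### The job

Pick up the aluminium scoop tray by its handle with all four white prints riding on it, hold its open lip low over the empty clear parts bin and tip it so that every print slides off into the bin. Then put the empty tray back on the cork mat, right way up and lying flat. Do not shove the bin and leave the jar, the dropper bottle and the spatula where they are.

Things in the scene. Friction and masses are not known exactly. Their poses are not given: they have to be found in the camera images.
- mat: cork mat fixed on the bench, 260 x 210 x 4 mm; origin at the centre of its underside, x along its 260 mm side
- tray: loose aluminium scoop tray (like a dustpan), about 0.2 kg, 170 (x) x 140 (y) mm, lying on the mat. Origin at the centre of its underside, z up, +x towards the open lip. Floor 4 mm thick; walls 4 mm thick, 30 mm high over the underside, at the back (-x) and both sides; none at the +x end. Handle plate on the back wall: see tray_grip
- tray_grip (a point): where to pinch the handle across its thickness: (-0.0941, 0, 0.0561) in the tray frame. The handle is a flat plate, 60 mm wide (along y), 10 mm thick, rising 50 mm from the back wall's top and leaning 25 degrees away from the lip: upwards along it is (-0.423, 0, 0.906) in the tray frame. Its top edge is 21 mm past this point
- tray_lip (a point): middle of the tray's open front edge, on the floor's upper face; at (0.085, 0, 0.004) in the tray frame
- bin: loose empty open-topped clear plastic bin, 220 (x) x 170 (y) x 80 mm high, walls and floor 4 mm, 0.6 kg; origin at the centre of its underside, z up
- nut: white printed hexagonal nut, 30 mm across corners, 14 mm high, starts on the tray; origin at the centre of its underside
- bracket: white printed L-shaped bracket, 32 x 22 x 24 mm, starts on the tray; origin at the centre of its underside
- clamp: white printed block 30 x 24 x 12 mm with a round boss on it (21 mm high in all), starts on the tray; origin at the centre of its underside
- foot: white printed stepped foot, 34 x 18 x 20 mm, starts on the tray; origin at the centre of its underside
- jar: bystander: small jar, 42 mm across, 60 mm high, between mat and bin; origin at the centre of its underside
- dropper: bystander: black dropper bottle, 40 mm across, 135 mm high, beyond the jar; origin at the centre of its underside
- scraper: bystander: spatula 190 mm long lying between mat and bin; origin under its middle, x along it
Things that resemble listed ones, but are neither listed nor needed, are in the scene too. Leave any red look-alike of the tray alone.

How it is judged:
On the way, in this order (a step that is already met when the one before it is completed fails the run):
1. the tray is lifted clear of the mat with all four prints on it (height (world z) of tray above 0.05 m and x of nut in the frame of tray between -0.09 and 0.09 m and y of nut in the frame of tray between -0.07 and 0.07 m and z of nut in the frame of tray between -0.005 and 0.035 m and x of bracket in the frame of tray between -0.09 and 0.09 m and y of bracket in the frame of tray between -0.07 and 0.07 m and z of bracket in the frame of tray between -0.005 and 0.035 m and x of clamp in the frame of tray between -0.09 and 0.09 m and y of clamp in the frame of tray between -0.07 and 0.07 m and z of clamp in the frame of tray between -0.005 and 0.035 m and x of foot in the frame of tray between -0.09 and 0.09 m and y of foot in the frame of tray between -0.07 and 0.07 m and z of foot in the frame of tray between -0.005 and 0.035 m), for 0.2 s.
2. the tray is tipped with its lip over the bin (angle between tray's own z axis and vertical above 0.35 rad and horizontal distance between tray_lip and bin below 0.14 m), for 0.05 s.
3. all four prints are in the bin (x of nut in the frame of bin between -0.11 and 0.11 m and y of nut in the frame of bin between -0.085 and 0.085 m and z of nut in the frame of bin between -0.005 and 0.075 m and x of bracket in the frame of bin between -0.11 and 0.11 m and y of bracket in the frame of bin between -0.085 and 0.085 m and z of bracket in the frame of bin between -0.005 and 0.075 m and x of clamp in the frame of bin between -0.11 and 0.11 m and y of clamp in the frame of bin between -0.085 and 0.085 m and z of clamp in the frame of bin between -0.005 and 0.075 m and x of foot in the frame of bin between -0.11 and 0.11 m and y of foot in the frame of bin between -0.085 and 0.085 m and z of foot in the frame of bin between -0.005 and 0.075 m), for 0.3 s.
At the end, for the whole second after the job is handed in: All four prints lie at rest inside the bin, which stands upright; the tray lies at rest on the cork mat, right way up and flat (within 5 degrees, underside within 6 mm of the mat's top), its centre within 60 mm of the mat's centre (all of step 3 and horizontal distance between tray and mat below 0.06 m and height (world z) of tray below 0.01 m and angle between each of tray, bin's own z axis and vertical below 0.08 rad and linear speed of tray below 0.02 m/s and linear speed of each of nut, bracket, clamp, foot below 0.03 m/s); the robot touches nothing.
It fails at once if prints are tipped out from high up: the lip more than 120 mm above the bin's rim (0.2 m above the bench) with the tray tilted more than 0.5 rad and a print still up there (angle between tray's own z axis and vertical above 0.5 rad and height (world z) of tray_lip above 0.2 m and height (world z) of any of nut, bracket, clamp, foot above 0.2 m).
It fails at once if the bin is shoved more than 50 mm (distance of bin from where it was at the start of the episode above 0.05 m).
It fails at once if a bystander (jar, dropper bottle, spatula) is moved more than 40 mm or the jar or the dropper bottle knocked over (distance of any of jar, dropper, scraper from where it was at the start of the episode above 0.04 m or angle between any of jar, dropper's own z axis and vertical above 0.7 rad).
It also fails if it takes over 69 s, if anything falls off the work surface, if the arm or the gripper's body presses on something with over 40 N, if the wrist force passes 120 N, or if a joint passes its speed limit or range.

### The arm

A 7-joint arm with a two-finger parallel gripper is mounted at the origin on the work surface. World frame = base frame: x ahead of the robot, y to its left, z up, the work surface at z = 0. Lengths are in m, angles in rad, forces in N, time in s.
With the tool pointing down it reaches from about 0.4 to 0.85 m from the base axis. Payload 10.4 kg.
Tool frame: the origin (TCP) lies on the centre line of the jaws, within the pads' length; the fingertips stand r.finger_overhang ahead of it and the grasp point (between the pads) lies 5 mm behind it (r.finger_overhang is the distance from the TCP to the fingertips, in m); z points along the fingers, y is the line along which they close (so a half turn about z gives the same grasp; the last joint's range is limited). The gripper opens to 87 mm and grips with 3 to 60 N. Pads are 19 mm wide; open, the fingers measure 117 mm over their backs; the gripper's body (75 mm by 190 mm) begins 51 mm behind the grasp point.
Start: joints at [-1.3, 0.332, -0.065, 1.46, 0.022, 1.35, -0.088], TCP at [0.181, 0.598, 0.237] pointing down, gripper open.
Joint ranges: [-2.6, 2.6], [-0.5, 2.12], [-1.47, 1.34], [0.16, 2.42], [-1.27, 4.41], [0.06, 2.06], [-2.6, 2.6]. Speed limits (rad/s): [2.22, 2.22, 2.79, 2.79, 3.14, 3.14, 3.14].

### API

Orientations are given as a unit quaternion [x, y, z, w].
In Python, from bench import read_state, viewer, r gives the robot as it stands.
- The arm moves only by the tool carry_out, never from a script. Its argument "moves" is a list of rows, each a list of 6 numbers: the shift along the tool's x, y, z in units of 40 mm (1.0 is 40 mm), then the turn, a rotation vector about the tool's x, y, z in units of 8 degrees (1.0 is 8 degrees). A call has 1 to 20 rows; each row shifts and turns the commanded pose from where the row before left it, along the tool's axes as they then stand; what a row does not reach is not made up. A row lasts 1/8 s, in which the tool goes at most 62.5 mm and 10.7 degrees, less where a joint would pass 70% of its speed; a pose out of reach is approached as far as the arm can. A call is refused whole if a number of a shift passes 1 or a number of a turn 1, either way. A call with a gripper value outside its range is refused whole. "fingers" is the finger opening in mm, from 0 to 87, set as the call begins (left out, the last holds). The fingers move at their own pace and stop on an object; "force" is the grip in N (left out, the last holds). Time passes only in rows, so rows that do not move let the fingers close. It gives the time, the measured TCP pose, the force, the opening and the grip force at its end, in the units of the state.
- read_state(): the state, without advancing time (a new reading comes with each control period).
- viewer.camera(name): name is "scene" or "top" or "wrist"; returns a dict with "pixels" (400x640x3 uint8, red, green, blue), "range_z" (400x640 float32, m along the optical axis (not along the pixel's ray), 0 where there is no reading), "fx", "fy", "cx", "cy" (pixels), "xyz" and "orientation" of the camera in the world. Camera axes: x right, y down, z forward; pixel columns grow to the right and rows downward; lengths in m; the calibration is good to about 2 mm. A picture is of the moment at which its call begins.
- r.close_job(): hands the job in; it is judged then, once.
The state is a dict: "time": time; "joint_positions": joint angles; "joint_vel": joint speeds; "joint_torque": joint torques, N m; "ee_pos": TCP position; "eef_rot": TCP orientation; "ft_force": force on the tool from outside, world axes, zero at the start; "torque": the same for the moment, N m; "width": finger opening in m; "grip_force": force on a finger pad.
Only numpy, scipy, OpenCV 4.12 (cv2) and the standard library are available. Lean on these libraries where they do the work, as an engineer would, in place of code of your own. Each camera call takes 0.05 s, during which the arm holds its last target. There are 200 camera calls.

## Working session

There is one attempt and no reset: what is moved stays moved. The work goes in short steps, Python scripts to look and compute and a tool call to move; the robot and the scene stay as the last step left them, time stands still between calls to the robot, and variables do not carry over. Pictures are saved under pics/ and viewed, at most 10 in all, crops included, and the job is handed in when it is done.

Besides the shell and the picture viewer there is one more tool, called after "Request:" as name(argument=value, ...), one argument or row to a line, values as JSON. carry_out: Moves the arm, as the interface text tells. Its arguments: {"type":"object","properties":{"moves":{"type":"array","items":{"type":"array","items":{"type":"number"}}},"fingers":{"type":"number"},"force":{"type":"number"}},"required":["moves"]}

```bash
ls; mkdir -p pics; cat > h.py <<'E'
import numpy as np, cv2
from scipy.spatial.transform import Rotation as R
from bench import read_state, viewer, r
def cam(n):
    c=viewer.camera(n); return c
def pts(c):
    z=c["range_z"].astype(float); v,u=np.mgrid[0:z.shape[0],0:z.shape[1]]
    p=np.stack([(u-c["cx"])/c["fx"]*z,(v-c["cy"])/c["fy"]*z,z],-1)
    return R.from_quat(c["orientation"]).apply(p.reshape(-1,3)).reshape(p.shape)+np.array(c["xyz"])
def save(c,n): cv2.imwrite("pics/"+n,c["pixels"][:,:,::-1])
E
python3 - <<'E'
from h import *
import pickle
D={}
for n in("scene","top"):
    c=cam(n); D[n]=c; save(c,n+"0.png"); print(n,c["xyz"],c["orientation"],c["fx"],c["fy"],c["cx"],c["cy"])
pickle.dump(D,open("d0.pkl","wb"))
s=read_state(); print(s["time"],s["ee_pos"],s["eef_rot"],s["width"],r.finger_overhang)
E
```

```text
pics
scene [ 1.00427165 -0.15108325  0.85840775] [ 0.76699016  0.57588413 -0.166063   -0.22914328] 415.8121205007675 415.8121205007675 322.1987442899275 195.3213240967031
top [ 0.44967374 -0.02011247  0.95474121] [-0.70190225  0.71151915 -0.02133632  0.02486945] 369.92830364181964 369.92830364181964 322.49035533379873 200.5831147496818
0.1 [0.18089993 0.59791943 0.2358675 ] [ 1.46370889e-01  9.89229592e-01 -6.08758850e-04 -8.59780734e-05] 0.08719952260769603 0.014
```

View pics/scene0.png

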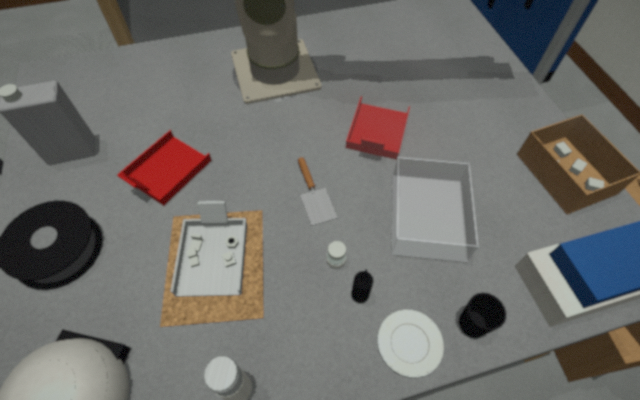

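View pics/top0.png

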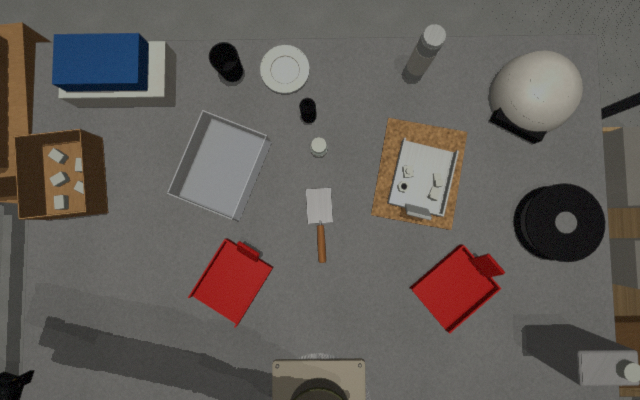

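The top view shows two red look-alikes at (232,280) and (455,288). The grey metal one at (422,178), on cork with four white prints, fits the aluminium tray, with its handle at (418,212) facing the robot. The clear bin at (220,165) is empty. The cardboard box at (60,175) isn't transparent and already holds prints, so it isn't the bin. Jar is at (318,147), dropper at (308,110) and spatula at (320,225).

```bash
python3 - <<'E'
from h import *
import pickle
D=pickle.load(open("d0.pkl","rb"))
c=D["top"]; P=pts(c); im=c["pixels"]; hsv=cv2.cvtColor(im,cv2.COLOR_RGB2HSV)
def rect(m,n):
    q=P[m][:,:2].astype(np.float32); (cx,cy),(w,h),a=cv2.minAreaRect(q*1000); print(n,len(q),"c",cx,cy,"wh",w,h,"a",a, "bbox",q.min(0),q.max(0),"z",np.median(P[m][:,2]))
U,V=np.meshgrid(range(640),range(400))
z=P[...,2]; roi=(U>365)&(U<475)&(V>110)&(V<235)
cork=roi&(hsv[...,0]>5)&(hsv[...,0]<25)&(hsv[...,1]>70); rect(cork&(z<.015),"cork")
grey=roi&(hsv[...,1]<50)
rect(grey&(z>.026)&(z<.04)&(V<218),"wall"); rect(grey&(z>.048),"handle"); rect(grey&(z>.005)&(z<.014)&(U>385)&(U<460)&~cork,"floor")
b=(U>155)&(U<285)&(V>100)&(V<232); 
rect(b&(z>.07)&(z<.09),"rim"); rect(b&(z>.06),"r2"); print(np.percentile(z[b],[5,50,95,99]))
for uv in [(205,112),(270,138),(238,220),(168,193),(220,165),(318,147),(308,105),(310,205),(232,280),(245,250),(422,178),(418,210),(414,208)]: print(uv,P[uv[1],uv[0]].round(3))
x=cv2.resize(im[95:240,150:480],None,fx=2.4,fy=2.4,interpolation=cv2.INTER_CUBIC); cv2.imwrite("pics/crop.png",x[:,:,::-1])
print(c["xyz"])
E
```

```text
cork 4108 c 581.1370849609375 -267.4514465332031 wh 211.4609832763672 261.9506530761719 a 78.6717529296875 bbox [ 0.43455502 -0.39259544] [ 0.72592574 -0.13989164] z 0.00318027073907029
wall 472 c 567.2041015625 -269.4754943847656 wh 141.3227996826172 168.54486083984375 a 75.20032501220703 bbox [ 0.46996924 -0.3586182 ] [ 0.6654497  -0.18025787] z 0.03228805317494671
handle 252 c 472.3315124511719 -147.06271362304688 wh 34.81780242919922 255.5517120361328 a 2.360936164855957 bbox [ 0.44967374 -0.27474278] [ 0.49274814 -0.02011247] z 0.07721387808638946
floor 2508 c 599.2841796875 -276.2416687011719 wh 137.56793212890625 234.41151428222656 a 75.31694793701172 bbox [ 0.4706215  -0.35443166] [ 0.7017676  -0.18289281] z 0.007568864927072594
rim 754 c 598.969970703125 235.88247680664062 wh 171.53211975097656 220.27377319335938 a 67.46214294433594 bbox [0.46627843 0.11639453] [0.73022735 0.35516858] z 0.07814248803484924
r2 1130 c 559.126220703125 139.87057495117188 wh 379.4341125488281 220.27377319335938 a 67.46214294433594 bbox [ 0.44967374 -0.02011247] [0.73022735 0.35516858] z 0.07703673547519402
[-0.00318555  0.00083435  0.06925414  0.08036649]
(205, 112) [0.726 0.265 0.077]
(270, 138) [0.678 0.119 0.   ]
(238, 220) [ 0.465  0.203 -0.002]
(168, 193) [0.53  0.351 0.08 ]
(220, 165) [0.608 0.249 0.004]
(318, 147) [ 0.64  -0.007  0.061]
(308, 105) [0.731 0.015 0.103]
(310, 205) [0.501 0.017 0.002]
(232, 280) [0.313 0.217 0.005]
(245, 250) [0.392 0.171 0.066]
(422, 178) [ 0.45  -0.02   0.955]
(418, 210) [ 0.482 -0.246  0.063]
(414, 208) [ 0.487 -0.238  0.056]
[ 0.44967374 -0.02011247  0.95474121]
```

View pics/crop.png

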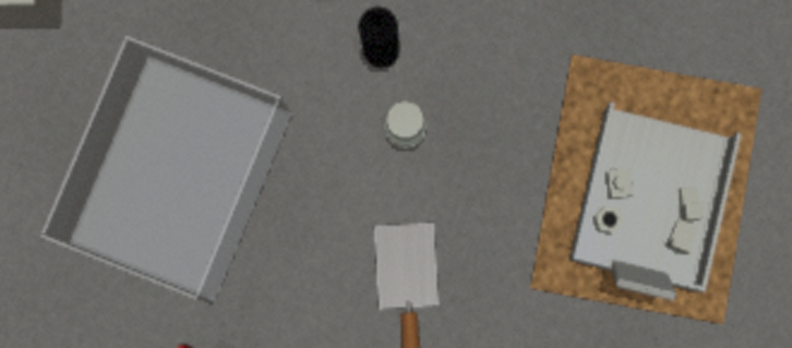

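The crop confirms it. The grey tray on the cork holds four prints, its handle is at the lower edge (643,278) and its open side faces away. The bin at (165,165) is clear and empty. Next I compute the moves.

```bash
cat >> h.py <<'E'
def toolR(yaw,pitch=0):
    """tool orientation holding tray with yaw (deg) and lip-down pitch (deg)"""
    B=R.from_euler("ZY",[yaw,pitch],degrees=True); s,c=np.sin(np.radians(25)),np.cos(np.radians(25))
    y=np.array([c,0,s]); z=np.array([s,0,-c]); return B*R.from_matrix(np.stack([np.cross(y,z),y,z],1))
def tcp(tray_pt,local,yaw,pitch=0):
    """TCP (5 mm ahead of grasp point) putting tray point `local` at tray_pt"""
    B=R.from_euler("ZY",[yaw,pitch],degrees=True)
    return np.array(tray_pt)+B.apply(np.array([-.0941,0,.0561])-np.array(local))+toolR(yaw,pitch).apply([0,0,.005])
def plan(wps,p=None,q=None):
    """per waypoint (pos,Rot): translate first in tool axes (units), then rotate (units)"""
    s=read_state(); p=np.array(s["ee_pos"]) if p is None else p; q=R.from_quat(s["eef_rot"]) if q is None else q
    for P,Q in wps:
        if Q is None: Q=q
        t=q.inv().apply(P-p)/.04; w=(q.inv()*Q).as_rotvec(degrees=True)/8
        print("T",t.round(2),"|",round(np.linalg.norm(t),2)," then ROT",w.round(2)); p,q=P,Q
E
python3 - <<'E'
from h import *
G=toolR(-14.8); c=[.567,-.2695,.004]
g=tcp(c,[0,0,0],-14.8); pre=g-G.apply([0,0,.09]); print(g,pre)
plan([([.44,.22,.28],None),([.44,-.0,.28],G),(pre,G),(g,G)])
E
```

```text
[ 0.47806491 -0.24600233  0.05556846] [ 0.44129116 -0.23628629  0.13713616]
T [-8.94 -7.17 -1.09] | 11.51  then ROT [0. 0. 0.]Traceback (most recent call last):
  File "<stdin>", line 4, in <module>
  File "h.py", line 24, in plan
    t=q.inv().apply(P-p)/.04; w=(q.inv()*Q).as_rotvec(degrees=True)/8
                    ~^~
TypeError: unsupported operand type(s) for -: 'list' and 'list'
```

```bash
sed -i 's/if Q is None: Q=q/P=np.array(P); Q=q if Q is None else Q/' h.py; python3 - <<'E'
from h import *
G=toolR(-14.8); c=[.567,-.2695,.004]
g=tcp(c,[0,0,0],-14.8); pre=g-G.apply([0,0,.09])
plan([([.44,.22,.28],None),([.44,-.0,.28],G),(pre,G),(g,G)])
E
```

```text
T [-8.94 -7.17 -1.09] | 11.51  then ROT [0. 0. 0.]
T [-1.59 -5.26  0.01] | 5.5  then ROT [-2.49 -2.39 10.81]
T [-5.7  -0.11  3.89] | 6.9  then ROT [0. 0. 0.]
T [-0.   -0.    2.25] | 2.25  then ROT [0. 0. 0.]
```

Request:
carry_out(
  moves=[
    [-0.89,-0.72,-0.11,0,0,0],
    [-0.89,-0.72,-0.11,0,0,0],
    [-0.89,-0.72,-0.11,0,0,0],
    [-0.89,-0.72,-0.11,0,0,0],
    [-0.89,-0.72,-0.11,0,0,0],
    [-0.89,-0.72,-0.11,0,0,0],
    [-0.89,-0.72,-0.11,0,0,0],
    [-0.89,-0.72,-0.11,0,0,0],
    [-0.89,-0.72,-0.11,0,0,0],
    [-0.89,-0.72,-0.11,0,0,0],
    [0,0,0,0,0,0],
  ],
  fingers=87,
)

```text
time: 1.48
ee_pos: [0.4401, 0.2161, 0.2808]
eef_rot: [0.149, 0.989, -0.0, 0.0]
ft_force: [-1.3, 1.0, -0.2]
width: 0.087
grip_force: 0.0
```

Request:
carry_out(
  moves=[
    [-0.27,-0.88,0,0,0,0],
    [-0.27,-0.88,0,0,0,0],
    [-0.27,-0.88,0,0,0,0],
    [-0.27,-0.88,0,0,0,0],
    [-0.27,-0.88,0,0,0,0],
    [-0.27,-0.88,0,0,0,0],
    [0,0,0,-0.19,-0.18,0.83],
    [0,0,0,-0.19,-0.18,0.83],
    [0,0,0,-0.19,-0.18,0.83],
    [0,0,0,-0.19,-0.18,0.83],
    [0,0,0,-0.19,-0.18,0.83],
    [0,0,0,-0.19,-0.18,0.83],
    [0,0,0,-0.19,-0.18,0.83],
    [0,0,0,-0.19,-0.18,0.83],
    [0,0,0,-0.19,-0.18,0.83],
    [0,0,0,-0.19,-0.18,0.83],
    [0,0,0,-0.19,-0.18,0.83],
    [0,0,0,-0.19,-0.18,0.83],
    [0,0,0,-0.19,-0.18,0.83],
    [0,0,0,0,0,0],
  ],
)

```text
time: 3.98
ee_pos: [0.4388, -0.0006, 0.2801]
eef_rot: [0.772, 0.598, 0.132, 0.168]
ft_force: [-0.3, 0.1, -0.3]
width: 0.0872
grip_force: 0.0
```

```bash
python3 - <<'E'
from h import *
G=toolR(-14.8); c=[.567,-.2695,.004]
g=tcp(c,[0,0,0],-14.8); pre=g-G.apply([0,0,.09])
plan([(pre,G),(g,G)])
E
```

```text
T [-5.7  -0.09  3.88] | 6.89  then ROT [-0.04 -0.03  0.03]
T [-0.   -0.    2.25] | 2.25  then ROT [0. 0. 0.]
```

Request:
carry_out(
  moves=[
    [-0.81,-0.01,0.55,0,0,0],
    [-0.81,-0.01,0.55,0,0,0],
    [-0.81,-0.01,0.55,0,0,0],
    [-0.81,-0.01,0.55,0,0,0],
    [-0.81,-0.01,0.55,0,0,0],
    [-0.82,-0.01,0.55,0,0,0],
    [-0.82,-0.01,0.55,0,0,0],
    [0,0,0,0,0,0],
    [0,0,0,0,0,0],
  ],
)

```text
time: 5.1
ee_pos: [0.442, -0.236, 0.1388]
eef_rot: [0.772, 0.598, 0.132, 0.168]
ft_force: [0.3, 0.4, 0.4]
width: 0.0872
grip_force: 0.0
```

```bash
python3 - <<'E'
from h import *
c=cam("wrist"); P=pts(c); im=c["pixels"]; z=P[...,2]; save(c,"w1.png")
G=toolR(-14.8); cc=[.567,-.2695,.004]
g=tcp(cc,[0,0,0],-14.8)
m=(z>.06)&(z<.085)&(abs(P[...,0]-.465)<.05)&(abs(P[...,1]+.245)<.07); q=P[m]
L=R.from_euler("Z",-14.8,degrees=True).inv().apply(q-cc)
if len(L): print(len(L),"tray-frame handle min/max",np.percentile(L,[1,50,99],axis=0).round(4))
m=(z>.026)&(z<.037)&(P[...,0]>.45)&(P[...,0]<.7)&(P[...,1]<-.15)&(P[...,1]>-.4)
if m.any(): print("wall",cv2.minAreaRect(P[m][:,:2].astype(np.float32)*1000))
plan([(g,G)])
E
```

```text
892 tray-frame handle min/max [[-0.1054 -0.0286  0.0599]
 [-0.1016  0.0042  0.0754]
 [-0.0934  0.0295  0.0775]]
wall ((566.1786499023438, -269.9317932128906), (140.49595642089844, 172.31809997558594), 75.24118041992188)
T [-0.03 -0.02  2.28] | 2.29  then ROT [-0.04 -0.04  0.03]
```

View pics/w1.png

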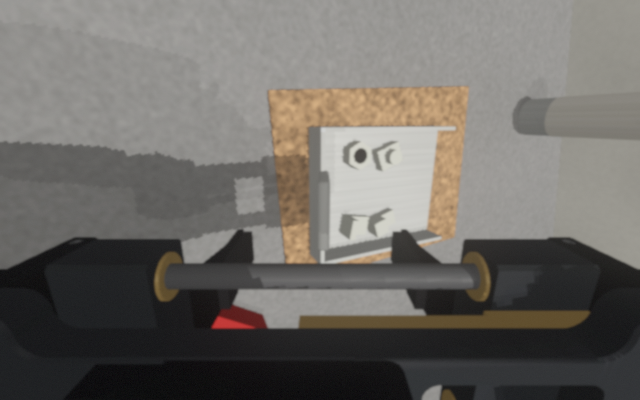

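The wrist view shows the tray at (380,190) with its handle plate at (323,210). The measured handle matches the plan, so I go in.

Request:
carry_out(
  moves=[
    [0,0,0.57,0,0,0],
    [0,0,0.57,0,0,0],
    [0,0,0.57,0,0,0],
    [0,0,0.57,0,0,0],
    [0,0,0,0,0,0],
    [0,0,0,0,0,0],
  ],
  fingers=50,
)

```text
time: 5.9
ee_pos: [0.4786, -0.2458, 0.0564]
eef_rot: [0.773, 0.598, 0.132, 0.168]
ft_force: [-0.3, -0.0, -0.7]
width: 0.0505
grip_force: 0.0
```

Request:
carry_out(
  moves=[
    [0,0,0,0,0,0],
    [0,0,0,0,0,0],
    [0,0,0,0,0,0],
    [0,0,0,0,0,0],
    [0,0,0,0,0,0],
    [0,0,0,0,0,0],
    [0,0,0,0,0,0],
    [0,0,0,0,0,0],
  ],
  fingers=0,
  force=50,
)

```text
time: 6.9
ee_pos: [0.4793, -0.2464, 0.0563]
eef_rot: [0.773, 0.597, 0.132, 0.169]
ft_force: [3.5, 0.2, 4.4]
width: 0.0095
grip_force: 50.0
```

```bash
python3 - <<'E'
from h import *
s=read_state(); q=R.from_quat(s["eef_rot"]); p=np.array(s["ee_pos"])
print("up in tool units/40mm:",q.inv().apply([0,0,1]).round(3), "fwd tray yaw/tilt", q.apply([0,1,0]))
B=R.from_euler("Z",-14.8,degrees=True)
yaw=-22.5; bx=R.from_euler("Z",yaw,degrees=True); bc=np.array([.599,.236,0])
up=p+[0,0,.17]
mid=up+[-.0,.25,0]
# level tray, tcp above bin approach; then tipped pose
lip=bc+bx.apply([-.035,0,0])+[0,0,.115]
for pit in(0,15,25,35,45): print(pit,tcp(lip,[.085,0,.004],yaw,pit).round(3))
pre=tcp(lip+[0,0,.0],[.085,0,.004],yaw,0)+[0,0,.09]; print(pre)
E
```

```text
up in tool units/40mm: [ 0.003  0.419 -0.908] fwd tray yaw/tilt [ 0.87853109 -0.23007713  0.41862589]
0 [0.403 0.317 0.163]
15 [0.42  0.31  0.207]
25 [0.437 0.303 0.233]
35 [0.458 0.294 0.255]
45 [0.482 0.284 0.274]
[0.40314963 0.31712388 0.25256846]
```

Request:
carry_out(
  moves=[
    [0,0.06,-0.14,0,0,0],
    [0,0.1,-0.23,0,0,0],
    [0,0.17,-0.36,0,0,0],
    [0,0.17,-0.36,0,0,0],
    [0,0.17,-0.36,0,0,0],
    [0,0.17,-0.36,0,0,0],
    [0,0.17,-0.36,0,0,0],
    [0,0.17,-0.36,0,0,0],
    [0,0.17,-0.36,0,0,0],
    [0,0.17,-0.36,0,0,0],
    [0,0.17,-0.36,0,0,0],
    [0,0.17,-0.36,0,0,0],
    [0,0.1,-0.23,0,0,0],
    [0,0.06,-0.14,0,0,0],
    [0,0,0,0,0,0],
    [0,0,0,0,0,0],
  ],
  force=55,
)

```text
time: 8.9
ee_pos: [0.4791, -0.2468, 0.2465]
eef_rot: [0.773, 0.597, 0.132, 0.168]
ft_force: [-0.3, 0.8, -2.7]
width: 0.0097
grip_force: 55.0
```

```bash
python3 - <<'E'
from h import *
c=cam("scene"); cv2.imwrite("pics/s1.png",cv2.resize(c["pixels"][80:320,120:440,::-1],None,fx=2,fy=2))
P=pts(c); s=read_state(); p=np.array(s["ee_pos"]); q=R.from_quat(s["eef_rot"])
# tray-floor plane in nominal tray frame
y=q.apply([0,1,0]); yaw=np.degrees(np.arctan2(y[1],y[0])); B=q*toolR(0).inv()
o=p-q.apply([0,0,.005])-B.apply([-.0941,0,.0561])
L=B.inv().apply((P-o).reshape(-1,3)); m=(abs(L[:,0]-.01)<.07)&(abs(L[:,1])<.055)&(abs(L[:,2])<.04)
A=L[m]; f=A[A[:,2]<np.percentile(A[:,2],50)+.004]; k=np.linalg.lstsq(np.c_[f[:,:2],np.ones(len(f))],f[:,2],rcond=None)[0]; print(len(f),"floor slope x,y,z0",k.round(3),"yaw",yaw)
plan([([.437,.303,.235],toolR(-22.5))])
print(B.as_euler("ZYX",degrees=True))
E
```

```text
3243 floor slope x,y,z0 [-0.002 -0.003  0.003] yaw -14.671377122305186
T [13.04 -4.21 -1.56] | 13.79  then ROT [-0.05 -0.44  0.89]
[-14.5852352    0.39582496   0.18532311]
```

View pics/s1.png

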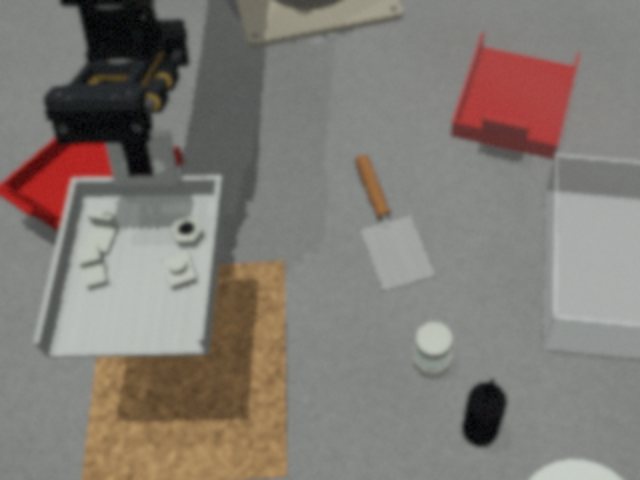

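All four prints ride on the level tray, at (100,215), (187,230), (95,275) and (180,272) in the crop. Next I carry it to the bin.

Request:
carry_out(
  moves=[
    [0.1,-0.03,-0.01,0,0,0],
    [0.21,-0.07,-0.03,0,0,0],
    [0.32,-0.1,-0.04,0,0,0],
    [0.42,-0.135,-0.05,0,0,0],
    [0.42,-0.135,-0.05,0,0,0],
    [0.42,-0.135,-0.05,0,0,0],
    [0.42,-0.135,-0.05,0,0,0],
    [0.42,-0.135,-0.05,0,0,0],
    [0.42,-0.135,-0.05,0,0,0],
    [0.42,-0.135,-0.05,0,0,0],
    [0.42,-0.135,-0.05,0,0,0],
    [0.42,-0.135,-0.05,0,0,0],
    [0.42,-0.135,-0.05,0,0,0],
    [0.42,-0.135,-0.05,0,0,0],
    [0.42,-0.135,-0.05,0,0,0],
    [0.42,-0.135,-0.05,0,0,0],
    [0.42,-0.135,-0.05,0,0,0],
    [0.42,-0.135,-0.05,0,0,0],
    [0.42,-0.135,-0.05,0,0,0],
    [0.42,-0.135,-0.05,0,0,0],
  ],
)

```text
time: 11.45
ee_pos: [0.4544, 0.0818, 0.2403]
eef_rot: [0.773, 0.597, 0.132, 0.168]
ft_force: [0.3, -0.3, -2.4]
width: 0.0097
grip_force: 55.0
```

Request:
carry_out(
  moves=[
    [0.42,-0.135,-0.05,0,0,0],
    [0.42,-0.135,-0.05,0,0,0],
    [0.42,-0.135,-0.05,0,0,0],
    [0.42,-0.135,-0.05,0,0,0],
    [0.42,-0.135,-0.05,0,0,0],
    [0.42,-0.135,-0.05,0,0,0],
    [0.42,-0.135,-0.05,0,0,0],
    [0.42,-0.135,-0.05,0,0,0],
    [0.42,-0.135,-0.05,0,0,0],
    [0.42,-0.135,-0.05,0,0,0],
    [0.42,-0.135,-0.05,0,0,0],
    [0.32,-0.1,-0.04,0,0,0],
    [0.21,-0.07,-0.03,0,0,0],
    [0.1,-0.03,-0.01,0,-0.05,0.1],
    [0,0,0,0,-0.1,0.2],
    [0,0,0,-0.05,-0.14,0.3],
    [0,0,0,0,-0.1,0.2],
    [0,0,0,0,-0.05,0.1],
    [0,0,0,0,0,0],
  ],
)

```text
time: 13.82
ee_pos: [0.4384, 0.3019, 0.2359]
eef_rot: [0.812, 0.542, 0.12, 0.18]
ft_force: [1.3, -0.6, -2.8]
width: 0.0098
grip_force: 55.0
```

```bash
python3 - <<'E'
from h import *
c=cam("top"); cv2.imwrite("pics/t1.png",cv2.resize(c["pixels"][90:320,140:360,::-1],None,fx=2.5,fy=2.5))
P=pts(c); s=read_state(); p=np.array(s["ee_pos"]); q=R.from_quat(s["eef_rot"]); B=q*toolR(0).inv()
print(s["time"],p,B.as_euler("ZYX",degrees=True))
o=p-q.apply([0,0,.005])-B.apply([-.0941,0,.0561]); print("lip now",o+B.apply([.085,0,.004]))
yaw=-22.5; bx=R.from_euler("Z",yaw,degrees=True); bc=np.array([.599,.236,0])
lip=bc+bx.apply([-.04,0,0])+[0,0,.112]
plan([(p,toolR(yaw,0)),(tcp(lip,[.085,0,.004],yaw,25),toolR(yaw,25)),(tcp(lip,[.085,0,.004],yaw,45),toolR(yaw,45))])
E
```

```text
13.875 [0.43839998 0.30184767 0.23592197] [-22.59302188  -0.04534361   0.02344752]
lip now [0.60184657 0.23385586 0.1884936 ]
T [0. 0. 0.] | 0.0  then ROT [ 0.01  0.   -0.01]
T [ 0.02 -0.22  0.07] | 0.23  then ROT [ 3.12  0.   -0.  ]
T [-0.    1.22 -1.02] | 1.59  then ROT [ 2.5 -0.   0. ]
```

View pics/t1.png

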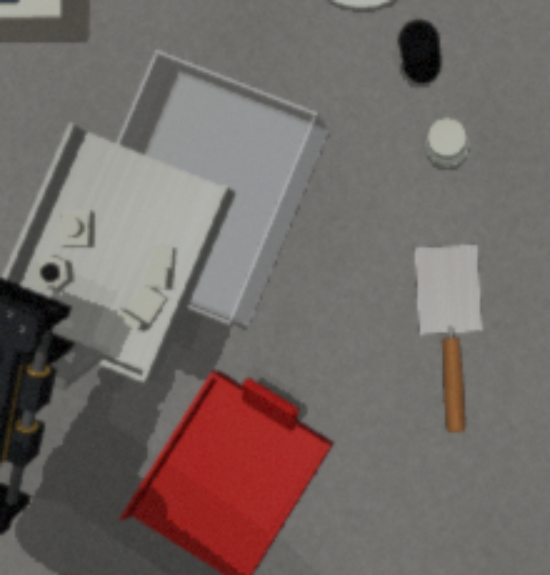

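The tray is level with its lip over the bin, and all four prints are aboard at (78,228), (50,272), (160,265) and (145,307). Its left offset in the picture is parallax from its height. Now I tip it.

Request:
carry_out(
  moves=[
    [0,-0.04,0.01,0.3,0,0],
    [0,-0.05,0.02,0.6,0,0],
    [0,-0.05,0.02,0.75,0,0],
    [0,-0.04,0.02,0.75,0,0],
    [0,-0.04,0.0,0.72,0,0],
    [0,0.22,-0.24,0.5,0,0],
    [0,0.21,-0.24,0.5,0,0],
    [0,0.2,-0.24,0.5,0,0],
    [0,0,0,0,0,0],
    [0,0,0,0,0,0],
    [0,0,0,0,0,0],
    [0,0,0,0,0,0],
    [0,0,0,0,0,0],
    [0,0,0,0,0,0],
  ],
)

```text
time: 15.62
ee_pos: [0.4563, 0.2944, 0.2578]
eef_rot: [0.827, 0.552, -0.057, -0.086]
ft_force: [0.1, -0.4, -1.7]
width: 0.0098
grip_force: 55.0
```

```bash
python3 - <<'E'
from h import *
c=cam("top"); d=cam("scene"); a=cv2.resize(c["pixels"][90:250,140:320],(400,356)); b=cv2.resize(d["pixels"][60:290,330:530],(400,460))
k=np.zeros((460,800,3),np.uint8); k[:356,:400]=a; k[:,400:]=b; cv2.imwrite("pics/t2.png",k[:,:,::-1])
s=read_state(); p=np.array(s["ee_pos"]); q=R.from_quat(s["eef_rot"]); B=q*toolR(0).inv()
o=p-q.apply([0,0,.005])-B.apply([-.0941,0,.0561]); print("lip now",o+B.apply([.085,0,.004]),B.as_euler("ZYX",degrees=True))
yaw=-22.5; bx=R.from_euler("Z",yaw,degrees=True); bc=np.array([.599,.236,0])
lip=bc+bx.apply([-.04,0,0])+[0,0,.112]
plan([(tcp(lip,[.085,0,.004],yaw,50),toolR(yaw,50))])
E
```

```text
lip now [0.56072649 0.25104771 0.1134301 ] [-2.25809465e+01  3.69043827e+01  3.09372656e-02]
T [ 0.02  0.79 -0.69] | 1.05  then ROT [ 1.64 -0.01 -0.01]
```

View pics/t2.png

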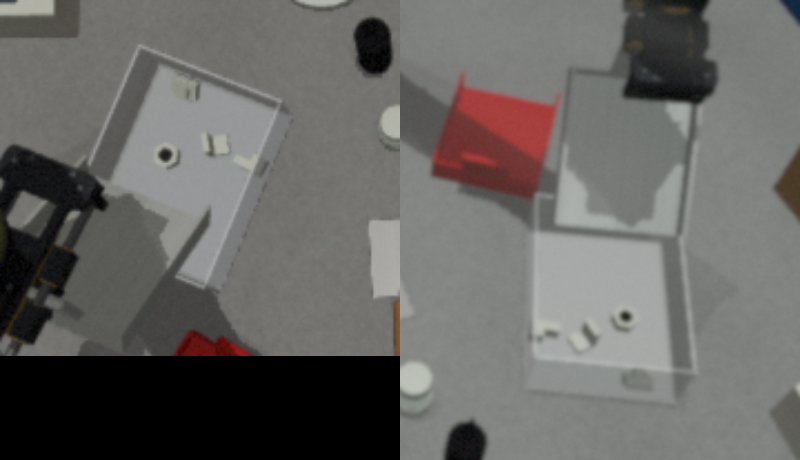

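All four prints are inside the bin: (185,88), (165,155), (215,143) and (243,160) in the left panel. The tray is empty and the bin hasn't moved. Next I level the tray and take it back.

Request:
carry_out(
  moves=[
    [0,-0.1,-0.5,0,0,0],
    [0,-0.1,-0.5,-0.4,0,0],
    [0,0,0,-0.84,0,0],
    [0,0,0,-0.84,0,0],
    [0,0,0,-0.84,0,0],
    [0,0,0,-0.84,0,0],
    [0,0,0,-0.85,0,0],
    [0,0,0,0,0,0],
  ],
)

```text
time: 16.73
ee_pos: [0.455, 0.2954, 0.298]
eef_rot: [0.811, 0.543, 0.12, 0.179]
ft_force: [-0.2, -0.0, -1.9]
width: 0.0094
grip_force: 55.0
```

```bash
python3 - <<'E'
from h import *
c=cam("top");P=pts(c);U,V=np.meshgrid(range(640),range(400))
s=read_state(); print(s["ee_pos"])
g=tcp([.577,-.267,.004],[0,0,0],-12); up=g+[0,0,.06]
Q=R.from_quat(s["eef_rot"])
plan([(np.array([.45,.05,.25]),toolR(-12)),(up,toolR(-12)),(g,toolR(-12))]); print(up,g)
E
```

```text
[0.45604636 0.29457974 0.29834806]
T [-5.71  1.49  2.02] | 6.23  then ROT [-0.02  0.55 -1.19]
T [-7.09  0.8   4.08] | 8.22  then ROT [0. 0. 0.]
T [ 0.   -0.63  1.36] | 1.5  then ROT [0. 0. 0.]
[ 0.48702323 -0.24787485  0.11556846] [ 0.48702323 -0.24787485  0.05556846]
```

Request:
carry_out(
  moves=[
    [-0.71,0.19,0.25,0,0,0],
    [-0.71,0.19,0.25,0,0,0],
    [-0.71,0.19,0.25,0,0,0],
    [-0.71,0.19,0.25,0,0,0],
    [-0.71,0.18,0.25,0,0,0],
    [-0.71,0.18,0.25,0,0,0],
    [-0.72,0.18,0.26,0,0,0],
    [-0.72,0.18,0.26,0,0,0],
    [0,0,0,0,0.27,-0.6],
    [0,0,0,0,0.28,-0.6],
    [-0.7,0.08,0.41,0,0,0],
    [-0.7,0.08,0.41,0,0,0],
    [-0.7,0.08,0.41,0,0,0],
    [-0.7,0.08,0.41,0,0,0],
    [-0.7,0.08,0.41,0,0,0],
    [-0.7,0.08,0.41,0,0,0],
    [-0.7,0.08,0.41,0,0,0],
    [-0.7,0.08,0.41,0,0,0],
    [-0.7,0.08,0.41,0,0,0],
    [-0.7,0.08,0.41,0,0,0],
  ],
)

```text
time: 19.27
ee_pos: [0.4878, -0.2476, 0.1159]
eef_rot: [0.76, 0.613, 0.136, 0.169]
ft_force: [1.4, 0.6, -3.0]
width: 0.0098
grip_force: 55.0
```

Request:
carry_out(
  moves=[
    [0,0,0,0,0,0],
    [0,0,0,0,0,0],
  ],
)

```text
time: 19.52
ee_pos: [0.4879, -0.2451, 0.1156]
eef_rot: [0.759, 0.614, 0.136, 0.168]
ft_force: [-0.9, 0.1, -1.5]
width: 0.0094
grip_force: 55.0
```

```bash
python3 - <<'E'
from h import *
s=read_state(); print(s["ee_pos"],s["ft_force"])
g=tcp([.577,-.267,.004],[0,0,0],-12)+[0,0,.001]
plan([(g,toolR(-12))])
q=R.from_quat(s["eef_rot"]);B=q*toolR(0).inv(); p=np.array(s["ee_pos"]);o=p-q.apply([0,0,.005])-B.apply([-.0941,0,.0561]); print(B.as_euler("ZYX",degrees=True))
c=cam("top"); P=pts(c)
L=B.inv().apply((P-o).reshape(-1,3)); m=(abs(L[:,0]-.02)<.055)&(abs(L[:,1])<.055)&(abs(L[:,2])<.03); f=L[m]; print(len(f),np.linalg.lstsq(np.c_[f[:,:2],np.ones(len(f))],f[:,2],rcond=None)[0].round(4))
E
```

```text
[ 0.48786592 -0.24507217  0.11560974] [-0.90832124  0.10907611 -1.50878633]
T [-0.07 -0.63  1.34] | 1.48  then ROT [-0.01  0.01 -0.01]
[-12.12883766   0.04376787  -0.03776352]
1821 [-0.0036 -0.0043  0.0024]
```

Level, so I lower it gently.

Request:
carry_out(
  moves=[
    [0,-0.12,0.26,0,0,0],
    [0,-0.12,0.26,0,0,0],
    [0,-0.12,0.26,0,0,0],
    [0,-0.1,0.22,0,0,0],
    [0,-0.08,0.16,0,0,0],
    [0,-0.05,0.1,0,0,0],
    [0,-0.03,0.06,0,0,0],
    [0,0,0,0,0,0],
    [0,0,0,0,0,0],
  ],
)

```text
time: 20.7
ee_pos: [0.4879, -0.2444, 0.0572]
eef_rot: [0.759, 0.614, 0.136, 0.168]
ft_force: [0.5, -0.1, -1.9]
width: 0.0099
grip_force: 55.0
```

Request:
carry_out(
  moves=[
    [0,-0.01,0.02,0,0,0],
    [0,-0.01,0.02,0,0,0],
    [0,0,0,0,0,0],
  ],
)

```text
time: 21.08
ee_pos: [0.4886, -0.2448, 0.0563]
eef_rot: [0.759, 0.614, 0.137, 0.169]
ft_force: [-7.9, 3.6, 15.0]
width: 0.0095
grip_force: 55.0
```

Request:
carry_out(
  moves=[
    [0,0,0,0,0,0],
    [0,0,0,0,0,0],
    [0,0,0,0,0,0],
    [0,0,0,0,0,0],
    [0,0,0,0,0,0],
  ],
  fingers=50,
)

```text
time: 21.7
ee_pos: [0.4876, -0.2444, 0.0551]
eef_rot: [0.759, 0.614, 0.136, 0.168]
ft_force: [-0.6, 0.7, 0.4]
width: 0.0475
grip_force: 0.0
```

Request:
carry_out(
  moves=[
    [0,0,-0.4,0,0,0],
    [0,0,-0.6,0,0,0],
    [0,0,-0.8,0,0,0],
    [0,0,-0.8,0,0,0],
    [0,0,-0.8,0,0,0],
    [0,0,-0.8,0,0,0],
    [0,0,0,0,0,0],
    [0,0,0,0,0,0],
  ],
)

```text
time: 22.7
ee_pos: [0.4218, -0.2282, 0.1984]
eef_rot: [0.758, 0.616, 0.137, 0.165]
ft_force: [-0.7, -0.4, -0.5]
width: 0.0499
grip_force: 0.0
```

```bash
python3 - <<'E'
from h import *
c=cam("top"); P=pts(c); z=P[...,2]; d=cam("scene")
U,V=np.meshgrid(range(640),range(400)); hsv=cv2.cvtColor(c["pixels"],cv2.COLOR_RGB2HSV)
roi=(U>365)&(U<475)&(V>110)&(V<235)&(hsv[...,1]<50)
m=roi&(z>.026)&(z<.04)&(V<222); print("wall",cv2.minAreaRect(P[m][:,:2].astype(np.float32)*1000))
m=(U>155)&(U<285)&(V>100)&(V<232)&(z>.07)&(z<.09); print("rim",cv2.minAreaRect(P[m][:,:2].astype(np.float32)*1000))
a=cv2.resize(c["pixels"][95:240,150:480],(800,352)); cv2.imwrite("pics/end.png",a[:,:,::-1]); s=read_state(); print(s["time"],s["ee_pos"],s["ft_force"])
E
```

```text
wall ((577.6167602539062, -264.12371826171875), (141.0299835205078, 169.66549682617188), 77.76859283447266)
rim ((598.9447021484375, 236.13804626464844), (171.75607299804688, 220.19638061523438), 67.4229507446289)
22.8 [ 0.42175235 -0.22801164  0.19797464] [-0.84625947  0.14931829  0.07674527]
```

View pics/end.png

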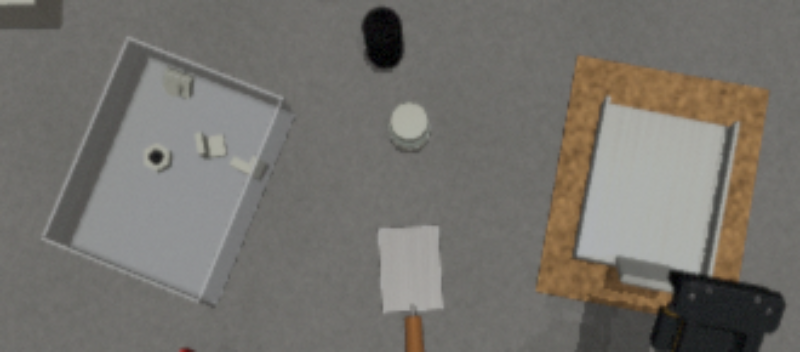

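The four prints lie in the bin at (178,83), (157,157), (210,145) and (245,163). The empty tray is flat on the mat at (655,190), the bin hasn't moved, the bystanders are in place and the gripper is clear.

```bash
python3 -c "
from h import *
print(r.close_job())"
```

```text
the job is handed in; nothing more can be done
None
```

The job is handed in at about 23 s: all four prints are in the bin, which did not move, and the empty tray is lying flat on the cork mat about 5 mm from its centre; the final picture shows the jar, dropper bottle and spatula still in place, but the judge returned no verdict.

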